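Weigh out a batch of nuts on the spring scale

ROBOT

A 6-joint arm with a two-finger parallel gripper is mounted at the origin on the work surface. World frame = base frame: x ahead of the robot, y to its left, z up, the work surface at z = 0. Lengths are in m, angles in rad, forces in N, time in s.
With the tool pointing down it reaches from about 0.3 to 0.85 m from the base axis. Payload 4.2 kg.
Tool frame: the origin (TCP) lies between the finger pads; the fingertips stand 19 mm ahead of it and the grasp point (between the pads) is the TCP; z points along the fingers, y is the direction in which the jaws open and shut (so a half turn about z gives the same grasp; the last joint's range is limited). The gripper opens to 91 mm and grips with 3 to 60 N. Pads are 32 mm wide; open, the fingers measure 118 mm over their backs; the gripper's body (76 mm by 178 mm) begins 60 mm behind the grasp point.
Start: joints at [-0.02, 0.32, 1.565, -0, 1.257, -0.02], TCP at [0.575, 0, 0.233] pointing down, gripper open.
Joint ranges: [-3.11, 3.11], [-0.84, 2.01], [0.21, 2.61], [-1.34, 4.49], [0.05, 2.63], [-2.56, 2.56]. Speed limits (rad/s): [2.57, 2.57, 3.14, 3.14, 3.14, 3.14].

INTERFACE

Orientations are given as [roll, pitch, yaw] about the fixed x, y, z axes, in that order (R = Rz(yaw) Ry(pitch) Rx(roll)).
In Python, from workcell import status, get_image, r gives the robot as it stands.
- The arm moves only by the shell command python3 -m jog 'ROWS' [OPENING] [FORCE]. ROWS is JSON, one flat list of numbers, 4 for each row, row after row: the shift along the tool's x, y, z in m, then the turn about the tool's z in rad. A call has 1 to 12 rows; each row is the pose to reach, as a shift and turn from the pose commanded when the call began, along the tool's axes at that moment; what a row does not reach only later rows make up. A row lasts 1/8 s, in which the tool goes at most 62.5 mm and 10.7 degrees, less where a joint would pass 70% of its speed; a pose out of reach is approached as far as the arm can. A call with a gripper value outside its range is refused whole. OPENING is the finger opening in m, from 0 to 0.0912, set as the call begins (- or left out, the last holds). The fingers move at their own pace and stop on an object; FORCE is the grip in N (left out, the last holds). Time passes only in rows, so rows that repeat a pose let the fingers close. It gives the time, the measured TCP pose, the force and the opening at its end, in the units of the state.
- status.read_state(): the state, without advancing time (a new reading comes with each control period).
- get_image(name): name is "scene" or "side" or "wrist"; returns a dict with "img" (400x640x3 uint8, blue, green, red), "range_z" (400x640 float32, m along the optical axis (not along the pixel's ray), 0 where there is no reading), "fx", "fy", "cx", "cy" (pixels), "xyz" and "rotation" of the camera in the world. Camera axes: x right, y down, z forward; pixel columns grow to the right and rows downward; lengths in m; the calibration is good to about 2 mm. The wrist camera is an equidistant fisheye: a pixel r from the principal point sees the ray r / f radians off the axis. A picture is of the moment at which its call begins.
- r.finish_job(): hands the job in, once; it reports no verdict.
The state is a dict: "clock": time; "joints": joint angles; "joint_velocities": joint speeds; "tau": joint torques, N m; "ee_pos": TCP position; "tool_rot": TCP orientation; "contact_force": force on the tool from outside, world axes, zero at the start; "wrist_torque": the same for the moment, N m; "grip_width": finger opening in m.
Only numpy, scipy, OpenCV 4.12 (cv2) and the standard library are available. Lean on these libraries where they do the work, as an engineer would, in place of code of your own. Each camera call takes 0.05 s, during which the arm holds its last target.

TASK

Check the batch of steel hex nuts on the spring scale: lift the long scoop that holds them and pour them into the hanging pan until their weight drops the pan fully onto its stop. Then stand the scoop upright on the bench again, and leave the short scoop where it is.

Things in the scene. Friction and masses are not known exactly. Their poses are not given: they have to be found in the camera images.
- pan (a joint): how far the scale's pan has sunk (m): 0 at rest, 0.025 down on its hard stop. It hangs on a spring and is guided straight down; any five of the six nuts bring it onto the stop, four may not; it rises again if unloaded.
- pan_mouth (a point): centre of the mouth of the scale's fixed-base round steel pan, at rim height (115 mm over the bench at rest, 90 on the stop). Pan 170 mm across the rim, 120 at the bottom, 50 deep. z up; a column 30 x 22 mm, 229 tall, stands 135 mm off on this frame's +y side, its bracket and spring reaching back to 90 mm off; other sides open. Base plate 12 mm thick, x +-75, y -85 to +175 mm.
- long_scoop_grip (a point): grip point, 80 mm up, mid handle of the long scoop: a black 24 mm square upright post, top at 100 mm, behind the back wall. Aluminium trough, open in front and on top, 64 mm wide inside, walls 30 high, 4 thick; front edge of its floor 116 mm along -x and 76 mm below this point. z up. 180 g. Holds six loose steel nuts (24 mm wide, 13 thick, 35 g) that slide out when tipped 10 to 17 degrees.
- short_scoop_grip (a point): the same point (80 mm up) on the handle of the other scoop: same handle, width and walls, but a shorter trough (front edge 78 mm along -x), holding two black rubber feet. Not to be used; it may stand left or right of the long one.
Mind the look-alikes: they are no part of the job. What is shaped like the part that bears long_scoop_grip but brown is not meant.

How it is judged:
By the outcome, as a careful person would: the job done as asked, in the order asked, and still so for the second after the job is handed in, with the robot touching nothing.
It also fails if it takes over 72 s, if anything falls off the work surface, if the arm or the gripper's body presses on something with over 40 N, if the wrist force passes 120 N, or if a joint passes its speed limit or range.

## Working session

There is one attempt and no reset: what is moved stays moved. The work goes in short steps, Python scripts to look and compute and a shell command to move; the robot and the scene stay as the last step left them, time stands still between calls to the robot, and variables do not carry over. Pictures are saved under pics/ and viewed, and the job is handed in when it is done.

```bash
mkdir -p pics; ls
python3 - <<'E'
from workcell import status,get_image,r
import cv2
s=status.read_state();print({k:s[k] for k in('clock','ee_pos','tool_rot','grip_width')})
for n in('scene','side','wrist'):
    d=get_image(n);cv2.imwrite(f'pics/{n}0.png',d['img']);print(n,d['fx'],d['fy'],d['cx'],d['cy'],d['xyz'],d['rotation'])
E
```

```text
pics
{'clock': 0.0, 'ee_pos': array([5.74530408e-01, 2.08978073e-05, 2.32118885e-01]), 'tool_rot': array([-3.13981549e+00, -1.43701510e-05,  1.57080665e+00]), 'grip_width': 0.0910201053917218}
scene 460.266530220298 460.266530220298 316.4056403559411 198.76618014692733 [ 1.25234923 -0.31761365  0.89580385] [-2.35681943  0.01133136  1.21203573]
side 372.99493027070116 372.99493027070116 319.51879309106835 197.43111769171048 [0.40959201 0.52773463 0.77147466] [-2.45291110e+00 -2.68442369e-03 -2.91215365e+00]
wrist 309.70691628693146 309.70691628693146 318.3800356956343 204.9268477039035 [0.57533482 0.07940192 0.38418523] [2.85891351e+00 4.99683389e-04 9.66225239e-04]
```

View pics/scene0.png

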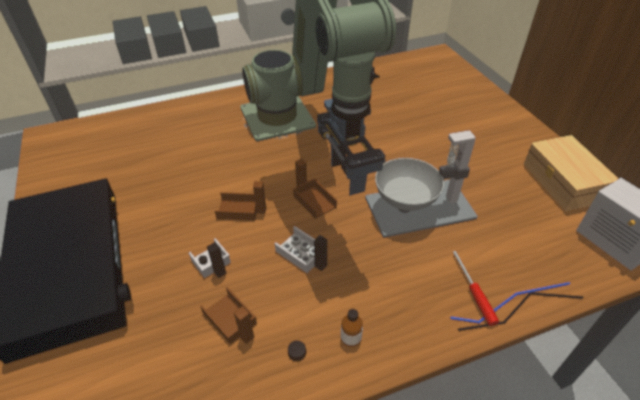

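View pics/side0.png

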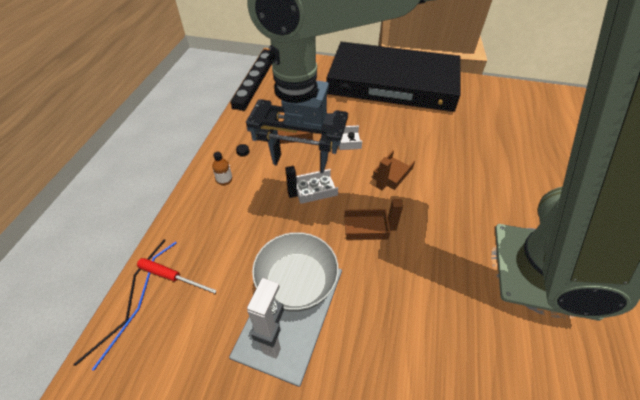

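View pics/wrist0.png

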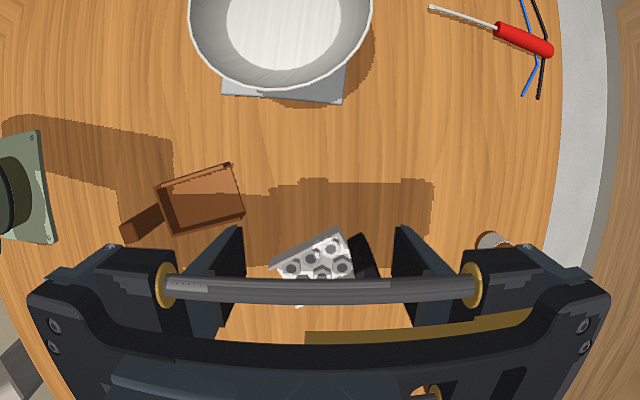

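The short scoop is the white trough at scene (210,258). The long one, holding the nuts, is at (300,248) with its black post at (320,250). The pan is at (408,185), with its column to the right. Next I'll measure these from the depth image.

```bash
cat > h.py <<'E'
import numpy as np,cv2
from scipy.spatial.transform import Rotation as R
from workcell import status,get_image,r
def cloud(d):
    z=d['range_z'];v,u=np.indices(z.shape)
    p=np.stack([(u-d['cx'])/d['fx']*z,(v-d['cy'])/d['fy']*z,z],-1)
    p=p@R.from_euler('xyz',d['rotation']).as_matrix().T+d['xyz']
    p[z<=0]=np.nan;return p
E
python3 - <<'E'
from h import *
for n,box,pbox in(('scene',(225,275,270,335),(150,235,365,480)),('side',(160,205,280,345),(230,380,230,345))):
    d=get_image(n);P=cloud(d);hsv=cv2.cvtColor(d['img'],cv2.COLOR_BGR2HSV).astype(int)
    def sub(b,m):
        k=np.zeros(m.shape,bool);k[b[0]:b[1],b[2]:b[3]]=1;return P[k&m&np.isfinite(P[...,2])]
    blk=sub(box,(hsv[...,2]<60));blk=blk[blk[:,2]>.045];blk=blk[blk[:,2]<.115]
    print(n,'handle',len(blk),blk.min(0),blk.max(0),np.median(blk,0))
    t=blk[blk[:,2]>.093];print(' top',len(t),t.mean(0),cv2.minAreaRect((t[:,:2]*1000).astype(np.float32)) if len(t)>3 else'')
    al=sub(box,(hsv[...,1]<60)&(hsv[...,2]>90));al=al[(al[:,2]>.002)&(al[:,2]<.045)]
    rc=cv2.minAreaRect((al[:,:2]*1000).astype(np.float32));print(' trough',len(al),rc,cv2.boxPoints(rc))
    g=sub(pbox,(hsv[...,1]<60));q=g[(g[:,2]>.107)&(g[:,2]<.122)]
    rim=q[:,:2];A=np.c_[2*rim,np.ones(len(rim))]
    c=np.linalg.lstsq(A,(rim**2).sum(1),rcond=None)[0];rad=np.sqrt(c[2]+c[0]**2+c[1]**2);print(' rim',len(q),c[:2],rad,cv2.minEnclosingCircle((rim*1000).astype(np.float32)))
    col=g[g[:,2]>.21];print(' col',len(col),np.median(col,0) if len(col) else '')
    b=g[(g[:,2]>.005)&(g[:,2]<.02)];print(' base',cv2.minAreaRect((b[:,:2]*1000).astype(np.float32)))
E
```

```text
scene handle 231 [ 0.62025251 -0.09821171  0.04508624] [ 0.64454419 -0.07214348  0.10321103] [ 0.63644006 -0.0877387   0.08166149]
 top 79 [ 0.63279096 -0.08572137  0.09912461] ((631.5218505859375, -85.31974792480469), (20.604772567749023, 20.912830352783203), 30.632959365844727)
 trough 942 ((572.66357421875, -115.67318725585938), (105.04081726074219, 76.16971588134766), 30.77740478515625) [[ 508.05188  -109.82704 ]
 [ 547.0282   -175.26915 ]
 [ 637.27527  -121.51933 ]
 [ 598.29895   -56.077225]]
 rim 528 [0.54512565 0.19929568] 0.08572303508536253 ((547.5465087890625, 217.10447692871094), 115.03083038330078)
 col 389 [0.65746031 0.01438272 0.32915651]
 base ((490.35113525390625, 274.560791015625), (333.8978576660156, 271.51324462890625), 83.12846374511719)
side handle 177 [ 0.61108192 -0.09096537  0.04514814] [ 0.63649117 -0.06689517  0.10299148] [ 0.62279144 -0.07398385  0.08217902]
 top 63 [ 0.62434127 -0.07842458  0.0996315 ] ((624.8501586914062, -79.86145782470703), (19.829675674438477, 20.4373836517334), 16.407989501953125)
 trough 950 ((570.74462890625, -113.56173706054688), (106.44989776611328, 75.1091079711914), 28.658527374267578) [[ 506.02933 -106.13393]
 [ 542.05084 -172.0417 ]
 [ 635.45996 -120.98955]
 [ 599.4384   -55.08177]]
 rim 759 [0.53940063 0.2108048 ] 0.09412114069550157 ((540.9270629882812, 221.72950744628906), 118.87816619873047)
 col 809 [0.54895171 0.30937664 0.22946106]
 base ((542.2353515625, 233.55313110351562), (257.40057373046875, 150.50120544433594), 83.26702880859375)
```

Run:
```python
from h import *
for n,pbox in(('scene',(150,235,365,445)),('side',(230,380,230,345))):
    d=get_image(n);P=cloud(d);hsv=cv2.cvtColor(d['img'],cv2.COLOR_BGR2HSV).astype(int)
    k=np.zeros(P.shape[:2],bool);k[pbox[0]:pbox[1],pbox[2]:pbox[3]]=1
    g=P[k&(hsv[...,1]<60)&np.isfinite(P[...,2])]
    for lo,hi in((.1,.108),(.108,.118)):
        q=g[(g[:,2]>lo)&(g[:,2]<hi)&(np.hypot(g[:,0]-.54,g[:,1]-.19)<.11)][:,:2]
        for i in range(8):
            A=np.c_[2*q,np.ones(len(q))];c=np.linalg.lstsq(A,(q**2).sum(1),rcond=None)[0];rad=np.sqrt(c[2]+c[0]**2+c[1]**2)
            e=abs(np.hypot(*(q-c[:2]).T)-rad);q=q[e<max(.004,2*np.median(e))]
        print(n,lo,len(q),c[:2],rad,q.min(0),q.max(0))
    c=g[(g[:,2]>.222)&(g[:,2]<.235)&(g[:,1]>.2)];print('col',len(c),cv2.minAreaRect((c[:,:2]*1000).astype(np.float32)) if len(c) else '')
    b=g[(g[:,2]<.066)&(g[:,2]>.06)];print('bottom',b.mean(0),len(b))
```

```text
scene 0.1 308 [0.53955242 0.18654987] 0.08001821558599863 [0.45664288 0.10520377] [0.62265967 0.26873157]
scene 0.108 376 [0.53971725 0.18648808] 0.08209749500733979 [0.454227   0.10313394] [0.62432858 0.27054567]
col 0 
bottom [0.53875975 0.19526615 0.0653179 ] 8
side 0.1 333 [0.5363597 0.1883722] 0.0794922428162198 [0.45765002 0.10656103] [0.61688056 0.26927915]
side 0.108 588 [0.5363224  0.18858668] 0.08211955419759256 [0.4525522  0.10441539] [0.62068987 0.27465751]
col 715 ((550.362548828125, 304.7091979980469), (56.18849182128906, 30.25426483154297), 83.09967803955078)
bottom [0.54875917 0.32891472 0.06322602] 20
```

```bash
python3 -m jog '[-0.042,0.027,0,0.18, -0.083,0.0535,0,0.36, -0.083,0.0535,0,0.54, -0.083,0.0535,0,0.72, -0.083,0.0535,0,0.9, -0.083,0.0535,0.03,1.052, -0.083,0.0535,0.06,1.052, -0.083,0.0535,0.06,1.052]'
python3 - <<'E'
from h import *
d=get_image('wrist');cv2.imwrite('pics/w1.png',d['img']);d=get_image('side');cv2.imwrite('pics/s1.png',cv2.resize(d['img'][80:280,180:500],None,fx=2.4,fy=2.4))
s=status.read_state();print(s['ee_pos'],s['tool_rot'],s['clock'])
E
```

```text
clock: 1.35
ee_pos: [0.6269, -0.0828, 0.1705]
tool_rot: [-3.138, 0.004, 0.519]
contact_force: [-0.0, -0.3, -1.0]
grip_width: 0.091
[ 0.62903245 -0.08306803  0.17371657] [ 3.14096545e+00 -8.45354247e-04  5.18843676e-01] 1.45
```

View pics/w1.png

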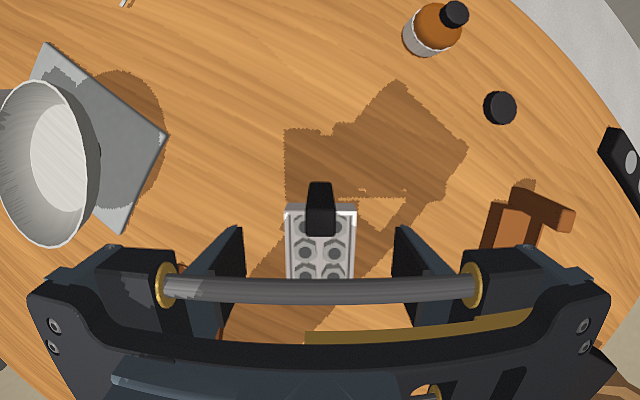

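View pics/s1.png

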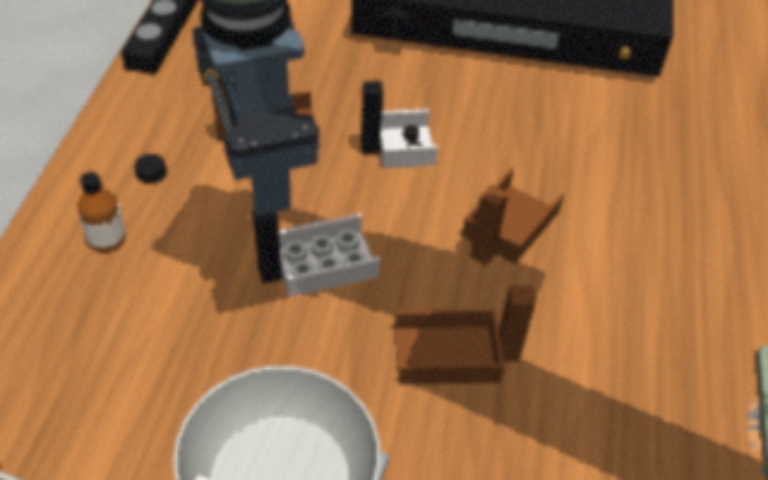

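Run:
```python
from h import *
d=get_image('wrist');s=status.read_state()
M=R.from_euler('xyz',d['rotation']).as_matrix()
def proj(p):
    c=M.T@(np.array(p)-d['xyz']);th=np.arctan2(np.hypot(c[0],c[1]),c[2]);a=np.arctan2(c[1],c[0])
    return np.round([d['cx']+d['fx']*th*np.cos(a),d['cy']+d['fx']*th*np.sin(a)],1)
y=np.radians(29.7);C=np.array([.628,-.083]);X=np.array([np.cos(y),np.sin(y)]);Y=np.array([-X[1],X[0]])
for z in(.1,.004):
  for a in(-12,12):
    for b in(-12,12): print(z,a,b,proj([*(C+a/1000*X+b/1000*Y),z]))
for b in(-36,36):print('front',proj([*(C-.116*X+b/1000*Y),.004]),'back top',proj([*(C-.012*X+b/1000*Y),.034]))
```

```text
0.1 -12 -12 [332.7 238.2]
0.1 -12 12 [302.2 238.2]
0.1 12 -12 [333.2 209. ]
0.1 12 12 [301.7 209. ]
0.004 -12 -12 [328.7 204.5]
0.004 -12 12 [306.5 204.5]
0.004 12 -12 [328.9 182.8]
0.004 12 12 [306.3 182.8]
front [347.4 287.4] back top [353.8 212.9]
front [287.7 287.3] back top [281.3 212.8]
```

Run:
```python
from h import *
d=get_image('wrist');cv2.imwrite('pics/w2.png',cv2.resize(d['img'][160:290,240:400],None,fx=4.5,fy=4.5,interpolation=0))
```

```text
(no output)
```

View pics/w2.png

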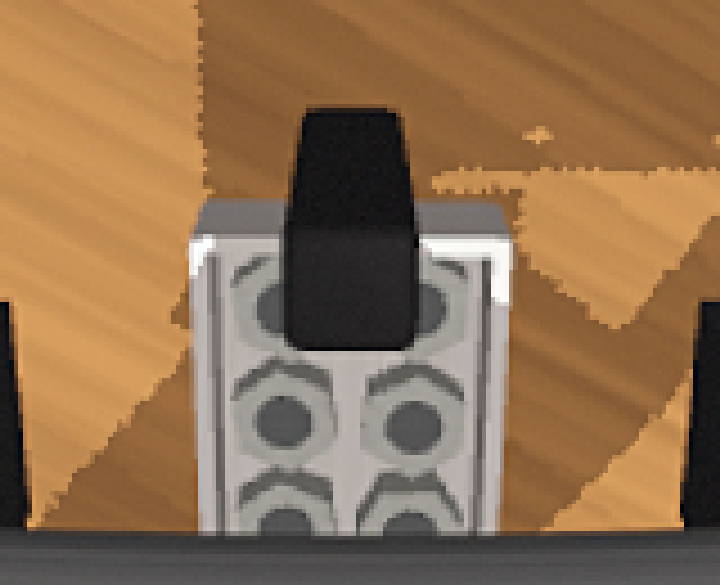

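The handle's top face spans x 303–333 and y 211–238 in the wrist image, within about 1 mm of prediction. Descending and closing.

```bash
python3 -m jog '[0,0,0.04,0, 0,0,0.08,0, 0,0,0.09,0, 0,0,0.09,0]' && python3 -m jog '[0,0,0,0, 0,0,0,0, 0,0,0,0, 0,0,0,0, 0,0,0,0, 0,0,0,0]' 0.01 45 && python3 -m jog '[0,0,-0.015,0, 0,0,-0.03,0, 0,0,-0.03,0]'
python3 - <<'E'
from h import *
d=get_image('scene');cv2.imwrite('pics/c3.png',cv2.resize(d['img'][150:300,180:450],None,fx=2.9,fy=2.9))
d=get_image('side');cv2.imwrite('pics/s3.png',cv2.resize(d['img'][80:280,180:500],None,fx=2.4,fy=2.4))
s=status.read_state();print(s['ee_pos'],s['contact_force'],s['wrist_torque'],s['clock'])
E
```

```text
clock: 2.05
ee_pos: [0.6292, -0.0831, 0.0838]
tool_rot: [3.141, -0.001, 0.519]
contact_force: [0.2, 0.2, 0.3]
grip_width: 0.0909
clock: 2.8
ee_pos: [0.6285, -0.083, 0.0829]
tool_rot: [-3.142, -0.0, 0.519]
contact_force: [-0.3, 0.4, 0.4]
grip_width: 0.0342
clock: 3.18
ee_pos: [0.6296, -0.0831, 0.1148]
tool_rot: [3.139, -0.003, 0.519]
contact_force: [-0.2, -0.7, -3.2]
grip_width: 0.0238
[ 0.62834778 -0.08295281  0.11304073] [-0.36808196 -0.47690605 -3.50491348] [ 0.09729766 -0.10375415 -0.03412307] 3.275
```

View pics/c3.png

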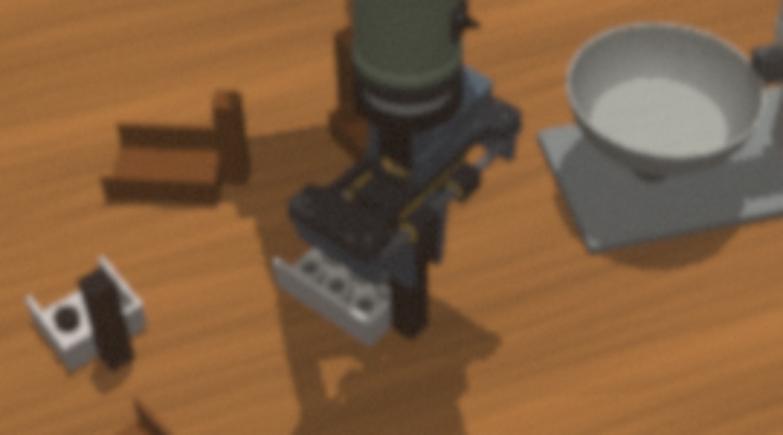

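View pics/s3.png

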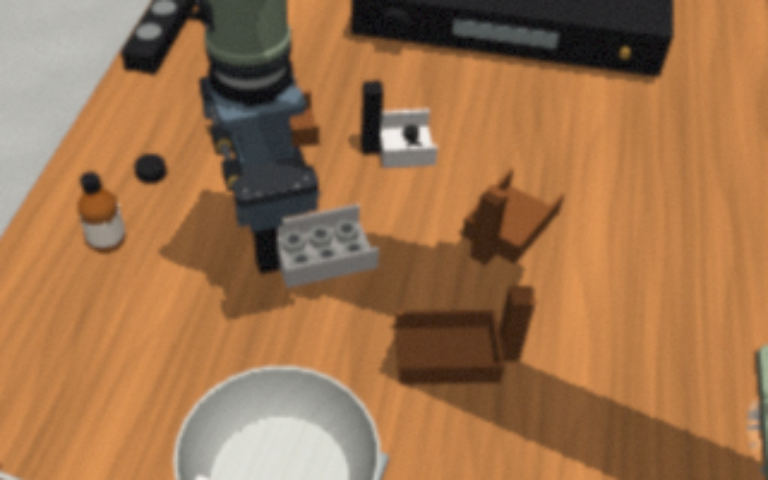

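```bash
python3 -m jog '[0,0,-0.01,0, 0,0,-0.035,0, 0,0,-0.065,0, 0,0,-0.095,0, 0,0,-0.12,0, 0,0,-0.133,0, 0,0,-0.137,0]' - 45 && python3 -m jog '[0.004,-0.008,0,0, 0.013,-0.026,0,0, 0.026,-0.053,0,0, 0.042,-0.086,0,0, 0.058,-0.12,0,0, 0.075,-0.154,0,0, 0.092,-0.188,0,0, 0.108,-0.221,0,0, 0.121,-0.248,0,0, 0.130,-0.267,0,0, 0.135,-0.277,0,0, 0.136,-0.279,0,0]' && python3 -m jog '[0,0,0,0]'
python3 - <<'E'
from h import *
d=get_image('scene');cv2.imwrite('pics/c4.png',cv2.resize(d['img'][80:280,290:530],None,fx=2.9,fy=2.9))
d=get_image('side');cv2.imwrite('pics/s4.png',d['img'])
s=status.read_state();print(s['ee_pos'],s['tool_rot'],s['contact_force'],s['wrist_torque'],s['clock'])
E
```

```text
clock: 4.15
ee_pos: [0.6286, -0.083, 0.2504]
tool_rot: [3.141, -0.001, 0.519]
contact_force: [-0.6, -0.2, -4.3]
grip_width: 0.0237
clock: 5.65
ee_pos: [0.6081, 0.227, 0.2497]
tool_rot: [3.141, 0.001, 0.519]
contact_force: [-0.1, -0.2, -3.4]
grip_width: 0.0237
clock: 5.78
ee_pos: [0.6084, 0.226, 0.2499]
tool_rot: [3.141, 0.0, 0.518]
contact_force: [-0.3, 1.4, -3.7]
grip_width: 0.0236
[0.60846075 0.22572564 0.2500819 ] [3.14115349e+00 4.82378254e-05 5.17591706e-01] [ 0.18030667  0.378694   -3.57769798] [ 0.13312062 -0.09693967  0.0080241 ] 5.875
```

View pics/c4.png

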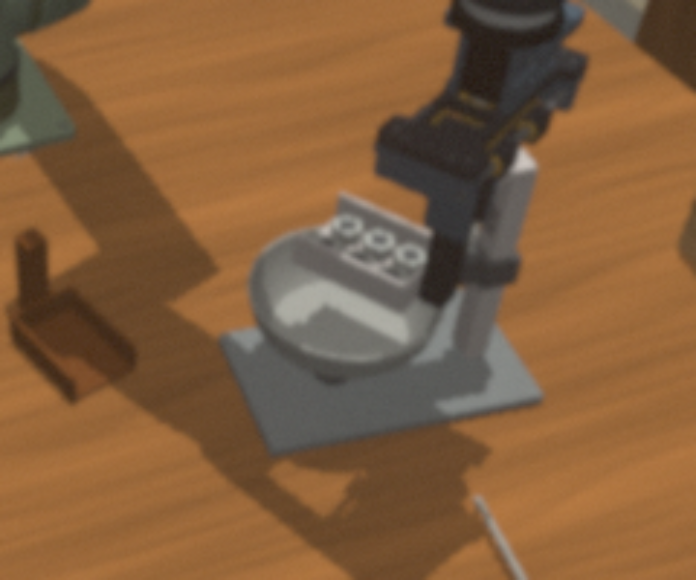

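View pics/s4.png

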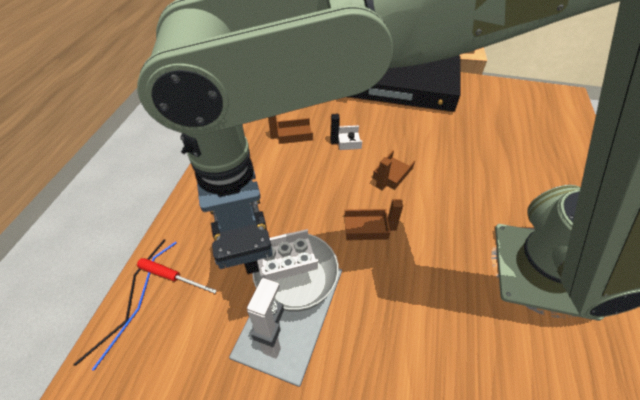

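Held level over the pan, with all six nuts still in the trough. I'll loosen the grip in steps so the front-heavy scoop pivots about the jaw axis.

```bash
cat > tilt.py <<'E'
from h import *
import sys
d=get_image('scene');P=cloud(d);cv2.imwrite(f'pics/{sys.argv[1]}.png',cv2.resize(d['img'][80:280,290:530],None,fx=2.9,fy=2.9))
s=status.read_state();print(s['wrist_torque'].round(3),s['contact_force'].round(1),s['clock'])
E
python3 -m jog '[0,0,0,0]' - 25; python3 -m jog '[0,0,0,0]' - 18;  python3 tilt.py t1
```

```text
clock: 6.0
ee_pos: [0.6084, 0.2259, 0.2501]
tool_rot: [3.141, -0.0, 0.518]
contact_force: [-0.1, 0.3, -3.1]
grip_width: 0.0237
clock: 6.12
ee_pos: [0.6084, 0.2262, 0.2501]
tool_rot: [3.141, -0.0, 0.518]
contact_force: [-0.8, 0.5, -4.1]
grip_width: 0.0241
[ 0.131 -0.139 -0.018] [ 0.4  0.  -3.7] 6.175
```

View pics/t1.png

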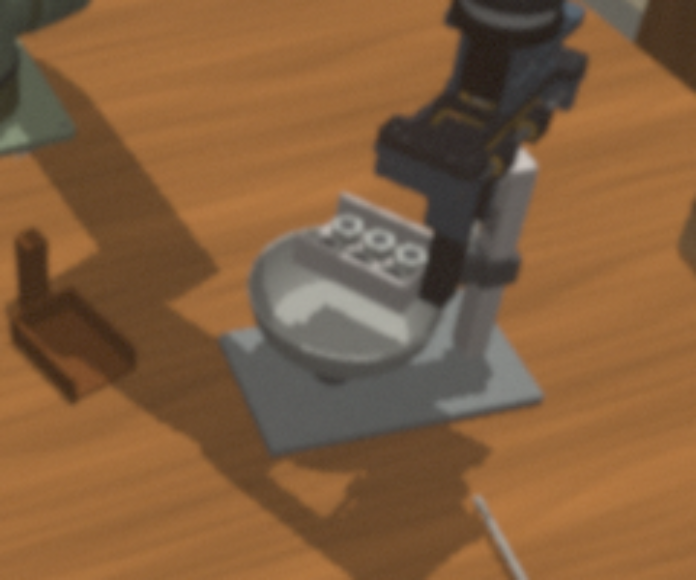

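```bash
python3 -m jog '[0,0,0,0, 0,0,0,0]' - 14; python3 tilt.py t2
```

```text
clock: 6.42
ee_pos: [0.6083, 0.2267, 0.25]
tool_rot: [3.142, -0.0, 0.519]
contact_force: [1.1, 0.1, -3.5]
grip_width: 0.0237
[ 0.15  -0.064  0.001] [ 0.  -0.2 -3.8] 6.475
```

View pics/t2.png

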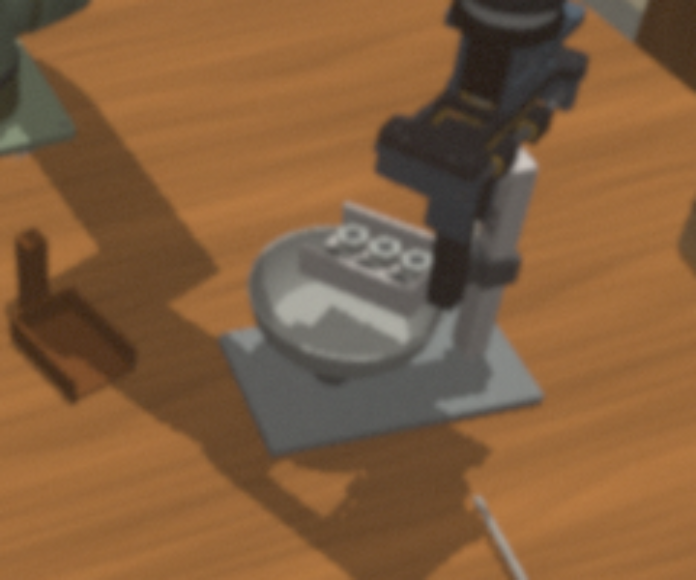

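The scoop has started to tilt, with the trough front a few pixels lower. Continuing.

```bash
python3 -m jog '[0,0,0,0, 0,0,0,0]' - 13; python3 tilt.py t3
```

```text
clock: 6.72
ee_pos: [0.6083, 0.2267, 0.2499]
tool_rot: [3.142, 0.0, 0.519]
contact_force: [0.9, 0.0, -3.4]
grip_width: 0.0237
[ 0.065 -0.084  0.039] [ 0.4 -1.2 -3.6] 6.775
```

View pics/t3.png

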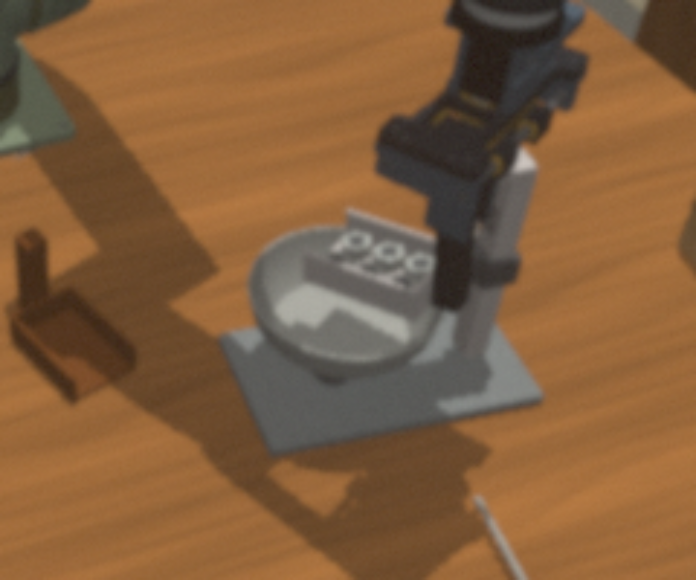

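```bash
python3 -m jog '[0,0,0,0, 0,0,0,0, 0,0,0,0]' - 11; python3 tilt.py t4
```

```text
clock: 7.15
ee_pos: [0.6083, 0.2267, 0.25]
tool_rot: [3.142, -0.0, 0.519]
contact_force: [-0.1, -0.3, -4.2]
grip_width: 0.0241
[ 0.109 -0.     0.007] [ 0.3  0.2 -4.1] 7.2
```

View pics/t4.png

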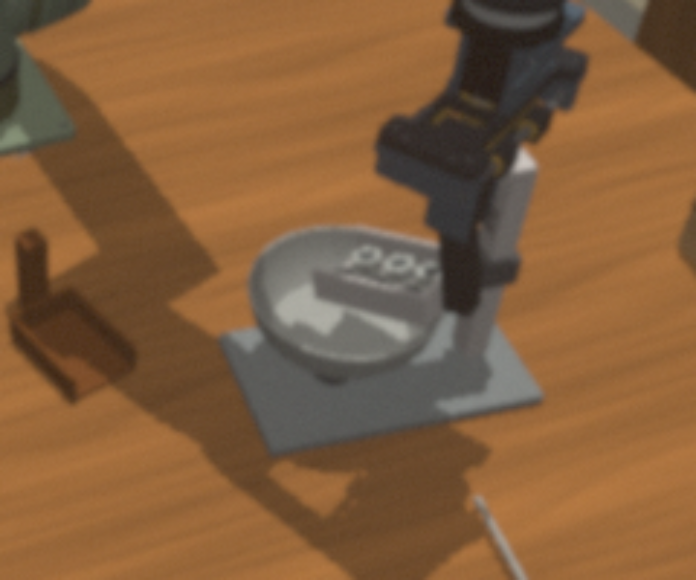

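```bash
python3 -m jog '[0,0,0,0, 0,0,0,0, 0,0,0,0]' - 10; python3 tilt.py t5
python3 - <<'E'
from h import *
d=get_image('side');cv2.imwrite('pics/s5.png',cv2.resize(d['img'][180:380,200:400],None,fx=3,fy=3))
E
```

```text
clock: 7.58
ee_pos: [0.6083, 0.2267, 0.25]
tool_rot: [3.141, -0.0, 0.519]
contact_force: [-0.6, 0.7, -3.4]
grip_width: 0.024
[ 0.107 -0.025  0.02 ] [-0.6 -0.1 -3.8] 7.625
```

View pics/t5.png

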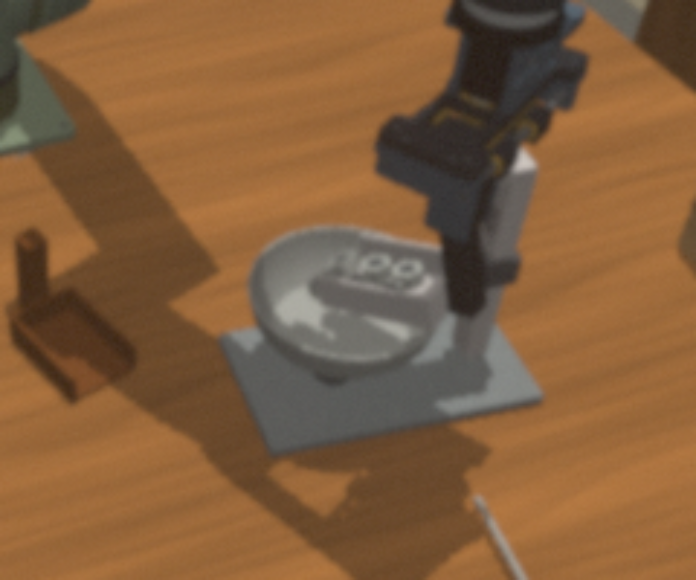

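View pics/s5.png

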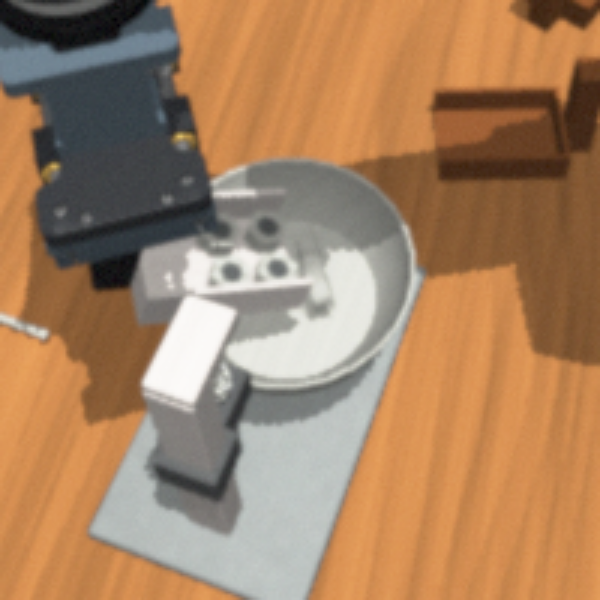

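The side view shows nuts sliding out at about (315,270), inside the pan, and four still in the trough. Letting it run on.

```bash
python3 -m jog '[0,0,0,0, 0,0,0,0, 0,0,0,0]' - 10; python3 tilt.py t6
python3 - <<'E'
from h import *
d=get_image('side');cv2.imwrite('pics/s6.png',cv2.resize(d['img'][180:380,200:400],None,fx=3,fy=3))
E
```

```text
clock: 8.05
ee_pos: [0.6083, 0.2267, 0.2502]
tool_rot: [3.141, -0.0, 0.519]
contact_force: [0.3, -0.0, -1.4]
grip_width: 0.0243
[-0.002  0.044 -0.017] [-0.9 -0.  -1.6] 8.1
```

View pics/s6.png

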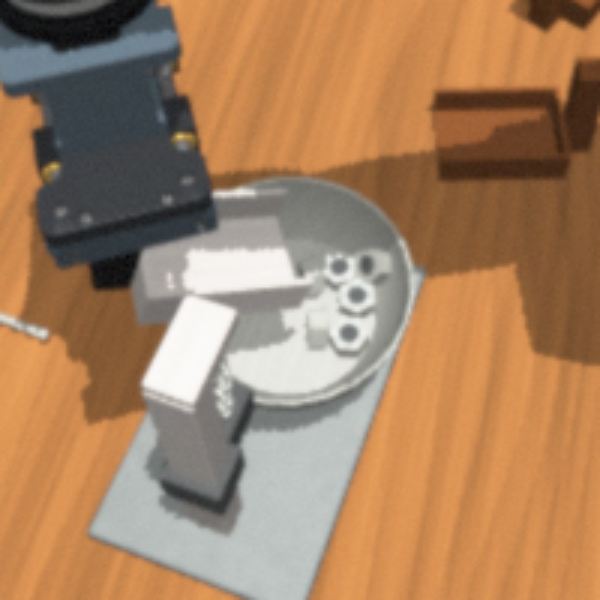

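View pics/t6.png

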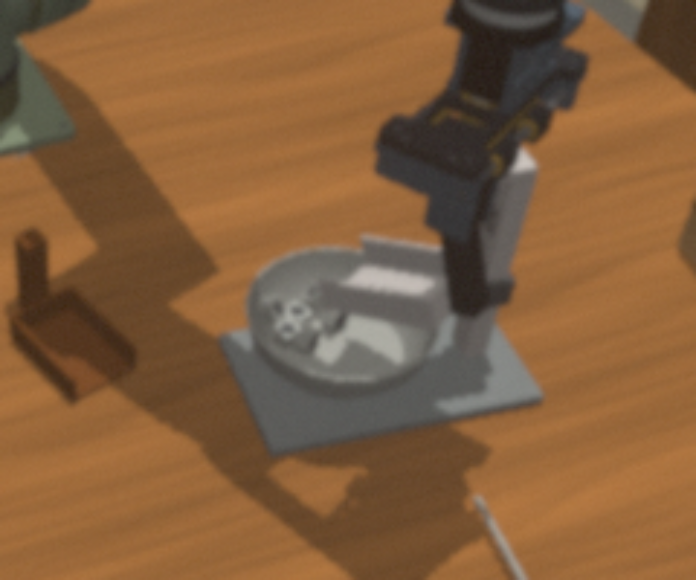

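All nuts appear to be out and the pan has sunk. Firming the grip, lifting and returning to the scoop's original spot, which is free.

```bash
python3 -m jog '[0,0,0,0, 0,0,0,0, 0,0,-0.02,0, 0,0,-0.03,0]' - 30 && python3 -m jog '[-0.004,0.008,0,0, -0.013,0.026,0,0, -0.026,0.053,0,0, -0.042,0.086,0,0, -0.058,0.12,0,0, -0.075,0.154,0,0, -0.092,0.188,0,0, -0.108,0.221,0,0, -0.121,0.248,0,0, -0.130,0.267,0,0, -0.135,0.277,0,0, -0.136,0.279,0,0]' ; python3 -m jog '[0,0,0.05,0, 0,0,0.10,0, 0,0,0.12,0, 0,0,0.12,0]'
python3 - <<'E'
from h import *
d=get_image('scene');cv2.imwrite('pics/c7.png',cv2.resize(d['img'][120:300,180:480],None,fx=2.6,fy=2.6))
d=get_image('side');P=cloud(d);cv2.imwrite('pics/s7.png',cv2.resize(d['img'][130:380,180:400],None,fx=2.4,fy=2.4))
q=P[(np.hypot(P[...,0]-.538,P[...,1]-.187)<.09)];print('pan rim z',np.percentile(q[:,2],[5,50,95,99]))
s=status.read_state();print(s['ee_pos'],s['contact_force'],s['clock'])
E
```

```text
clock: 8.65
ee_pos: [0.6086, 0.2268, 0.281]
tool_rot: [3.141, -0.002, 0.519]
contact_force: [0.4, 0.3, -3.0]
grip_width: 0.0239
clock: 10.15
ee_pos: [0.6283, -0.0834, 0.2798]
tool_rot: [-3.141, 0.0, 0.518]
contact_force: [-1.1, -0.3, -1.9]
grip_width: 0.0238
clock: 10.65
ee_pos: [0.6274, -0.0818, 0.1582]
tool_rot: [-3.139, 0.003, 0.52]
contact_force: [0.5, -0.0, -0.9]
grip_width: 0.0234
pan rim z [0.0112909  0.05012671 0.09010074 0.09253318]
[ 0.62934462 -0.08238585  0.16106565] [-0.74256316 -0.15188853 -1.46905935] 10.75
```

View pics/c7.png

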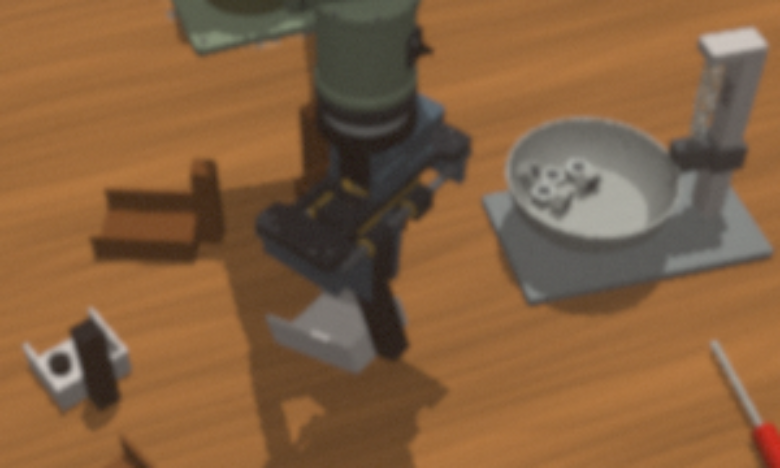

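View pics/s7.png

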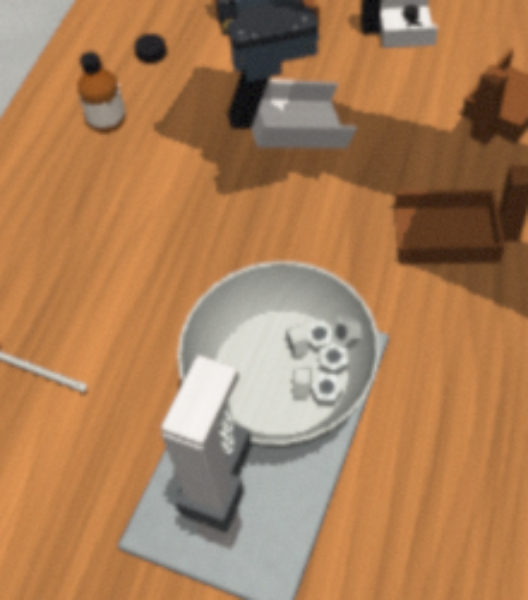

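Six nuts are in the pan and its rim is at about 91 mm, so it's on the stop. The scoop is empty and tilted about 25°. I'll press its front edge on the bench with a light grip to level it.

```bash
python3 -m jog '[0,0,0.01,0, 0,0,0.02,0, 0,0,0.03,0, 0,0,0.035,0, 0,0,0.04,0, 0,0,0.045,0, 0,0,0.05,0, 0,0,0.055,0, 0,0,0.06,0]' - 8; python3 -m jog '[0,0,0.004,0, 0,0,0.008,0, 0,0,0.01,0, 0,0,0.012,0]'
python3 - <<'E'
from h import *
d=get_image('scene');cv2.imwrite('pics/c8.png',cv2.resize(d['img'][180:290,220:380],None,fx=4,fy=4))
d=get_image('side');P=cloud(d);cv2.imwrite('pics/s8.png',cv2.resize(d['img'][120:230,240:400],None,fx=4,fy=4))
s=status.read_state();print(s['ee_pos'],s['contact_force'],s['wrist_torque'],s['clock'])
E
```

```text
clock: 11.88
ee_pos: [0.6285, -0.083, 0.0996]
tool_rot: [-3.142, 0.0, 0.519]
contact_force: [0.8, 0.9, -0.5]
grip_width: 0.0245
clock: 12.38
ee_pos: [0.6294, -0.0825, 0.0903]
tool_rot: [3.141, -0.003, 0.518]
contact_force: [-1.4, 3.6, 10.5]
grip_width: 0.024
[ 0.62938948 -0.08246072  0.0900624 ] [-1.67987968  1.91855783 10.11327426] [0.54973792 0.33864662 0.05884531] 12.475
```

View pics/c8.png

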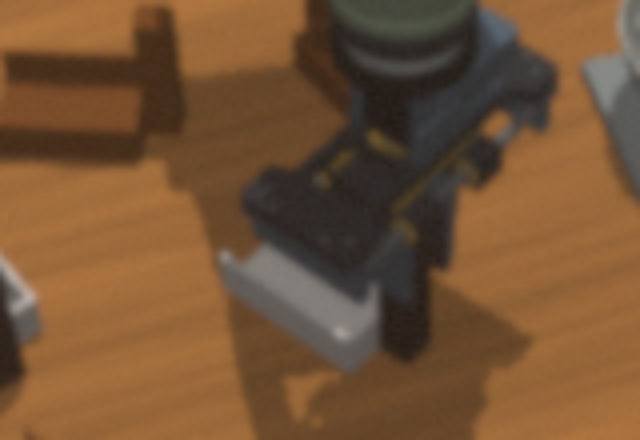

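View pics/s8.png

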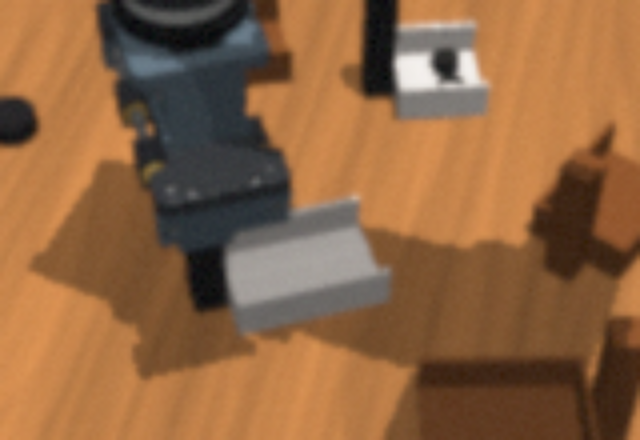

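```bash
cat > fl.py <<'E'
from h import *
X=np.array([.8687,.4954]);Y=np.array([-X[1],X[0]]);G=np.array([.628,-.083])
d=get_image('side');P=cloud(d);hsv=cv2.cvtColor(d['img'],cv2.COLOR_BGR2HSV)
p=P[hsv[...,1]<50];p=p[np.isfinite(p[:,2])];a=(p[:,:2]-G)@X;b=(p[:,:2]-G)@Y
for nm,m in(('floor',(abs(b)<24)),('wall',(abs(abs(b)-34)<4))):
  for lo in range(-125,-10,15):
    k=m&(a>lo/1e3)&(a<(lo+15)/1e3)&(p[:,2]>-.01)&(p[:,2]<.06)
    if k.sum()>3: print(nm,lo,k.sum(),(np.percentile(p[k,2],[10,50,95])*1e3).round(1))
E
python3 fl.py
```

```text
floor -125 52 [ 4.1  6.8 30.2]
floor -110 144 [ 4.1  7.4 30.5]
floor -95 143 [ 4.2  8.2 30.4]
floor -80 137 [ 4.2  7.7 31. ]
floor -65 146 [ 4.   7.3 30.1]
floor -50 157 [ 3.9  9.8 29.5]
floor -35 126 [ 4.3  6.9 30.8]
floor -20 171 [12.5 47.3 59.3]
```

The floor reads 4 mm along its whole length, so the scoop is flat on the bench. Releasing and backing straight up.

```bash
python3 -m jog '[0,0,0,0, 0,0,0,0, 0,0,0,0, 0,0,0,0, 0,0,0,0, 0,0,0,0]' 0.09 && python3 -m jog '[0,0,-0.02,0, 0,0,-0.06,0, 0,0,-0.11,0, 0,0,-0.14,0, 0,0,-0.14,0, 0,0,-0.14,0, 0,0,-0.14,0, 0,0,-0.14,0]'; python3 fl.py
python3 - <<'E'
from h import *
d=get_image('scene');cv2.imwrite('pics/c9.png',cv2.resize(d['img'][120:330,180:480],None,fx=2.6,fy=2.6))
d=get_image('side');P=cloud(d);cv2.imwrite('pics/s9.png',d['img'])
q=P[(np.hypot(P[...,0]-.538,P[...,1]-.187)<.09)];print('rim',np.percentile(q[:,2],[95,99]))
s=status.read_state();print(s['ee_pos'],s['contact_force'],s['clock'])
E
```

```text
clock: 13.28
ee_pos: [0.6285, -0.083, 0.0879]
tool_rot: [3.142, -0.0, 0.519]
contact_force: [0.2, 0.0, -0.0]
grip_width: 0.0813
clock: 14.28
ee_pos: [0.6281, -0.0829, 0.2266]
tool_rot: [-3.14, 0.002, 0.519]
contact_force: [0.2, 0.2, 0.1]
grip_width: 0.09
floor -125 51 [ 3.7  7.2 30. ]
floor -110 144 [ 4.4  8.  31.1]
floor -95 143 [ 4.2  7.7 30.3]
floor -80 143 [ 4.1  7.7 30.8]
floor -65 157 [ 4.1  9.2 30.9]
floor -50 178 [ 4.2 11.6 31.7]
floor -35 172 [ 4.5 13.9 37.5]
floor -20 209 [13.3 36.5 58.8]
rim [0.09008552 0.09242668]
[ 0.62838984 -0.08297437  0.22740008] [-0.24061875  0.6647019   0.36447628] 14.425
```

View pics/c9.png

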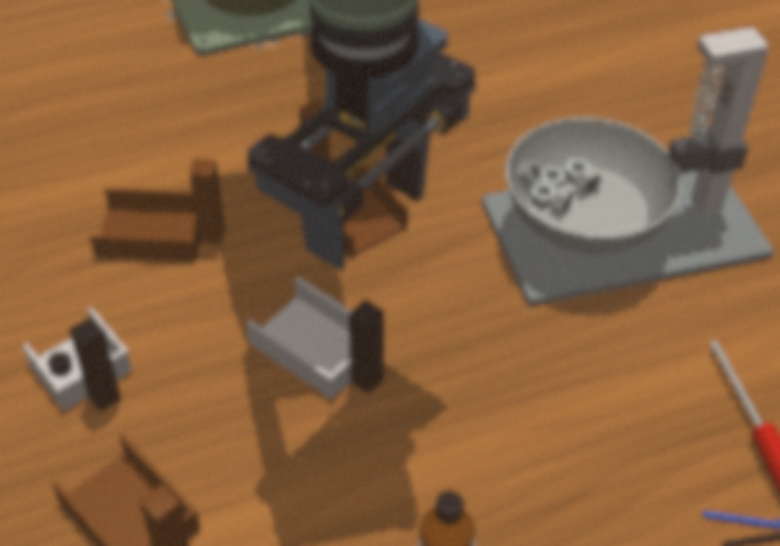

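View pics/s9.png

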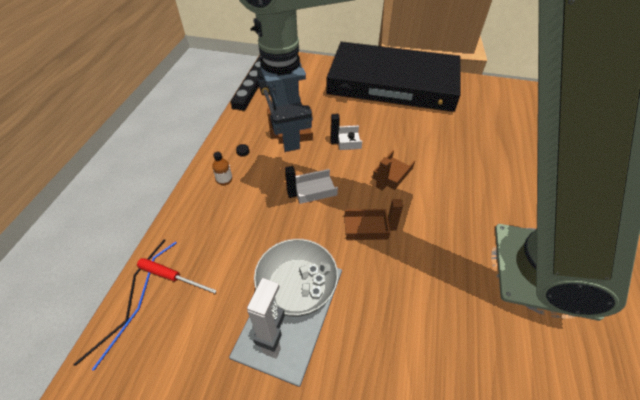

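The long scoop stands upright and empty at its old place, at side (310,185). The nuts lie in the sunken pan at (313,282), and the short scoop at (347,135) hasn't moved. The gripper is clear of everything.

```bash
python3 -c "
from workcell import r
print(r.finish_job())"
```

```text
the job is handed in; nothing more can be done
None
```

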